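# Pair the battery candle at the props table

### The arm

A 6-joint arm with a two-finger parallel gripper is mounted at the origin on the work surface. World frame = base frame: x ahead of the robot, y to its left, z up, the work surface at z = 0. Lengths are in mm, angles in degrees, forces in N, time in s.
With the tool pointing down it reaches from about 300 to 950 mm from the base axis. Payload 3.1 kg.
Tool frame: the origin (TCP) lies midway between the tips of the shut fingers; the grasp point (between the pads) lies 19 mm behind it; z points along the fingers, y is the line along which they close (so a half turn about z gives the same grasp; the last joint's range is limited). The gripper opens to 85 mm and grips with 20 to 120 N. Pads are 22 mm wide; open, the fingers measure 114 mm over their backs; the gripper's body (76 mm by 85 mm) begins 54 mm behind the grasp point. The pads swing forward as they close: fully open they stand 13 mm farther back than shut.
Start: joints at [-79.624, 17.653, 93.61, -0, 68.738, -3.994], TCP at [155.084, -605.459, 231.272] pointing down, gripper open.
Joint ranges: [-175.34, 175.34], [-45.06, 112.39], [2.9, 150.54], [-68.45, 248.45], [3.09, 151.38], [-168.51, 168.51]. Speed limits (degrees/s): [159.86, 159.86, 180, 180, 180, 180].

### API

Orientations are given as [roll, pitch, yaw] about the fixed x, y, z axes, in that order (R = Rz(yaw) Ry(pitch) Rx(roll)).
In Python, from plant import r gives the robot as it stands.
- The arm moves only by the tool step_arm, never from a script. Its argument "commands" is a list that holds one entry, the list of rows, each a list of 6 numbers: the shift along the tool's x, y, z in cm, then the turn, a rotation vector about the tool's x, y, z in degrees. In form: [[[tx, ty, tz, rx, ry, rz], ...]]. A call has 1 to 12 rows; each row shifts and turns the commanded pose from where the row before left it, along the tool's axes as they then stand; what a row does not reach is not made up. A row lasts 1/12 s, in which the tool goes at most 41.7 mm and 7.16 degrees, less where a joint would pass 70% of its speed; a pose out of reach is approached as far as the arm can. A call is refused whole if a number of a shift passes 4.17 or a number of a turn 7.16, either way. A call with a gripper value outside its range is refused whole. "fingers" is the gripper's target within -1 to 1 (shut at 1, half-way at 0, fully open at -1), set as the call begins (left out, the last holds). The fingers move at their own pace and stop on an object; "force" is the grip in N (left out, the last holds). Time passes only in rows, so rows that do not move let the fingers close. It gives the time, the measured TCP pose, the force, the opening and the grip force at its end, in the units of the state.
- r.get_state(): the state, without advancing time (a new reading comes with each control period).
- r.snapshot(name): name is "scene" or "top" or "wrist"; returns (picture, depth): 400x640x3 uint8, blue, green, red; 400x640 float32, mm along the optical axis (not along the pixel's ray), 0 where there is no reading.
- r.calibration(name): a dict with "K" (3x3 intrinsics, pixels), "rvec" (rotation vector, rad) and "tvec" (3), from world to camera coordinates, as OpenCV has them; the wrist camera has in their place "hand_eye" (4x4, takes a point from camera to tool coordinates, whose origin is the TCP and whose axes are the flange's). Camera axes: x right, y down, z forward; pixel columns grow to the right and rows downward; lengths in mm; the calibration is good to about 2 mm. A picture is of the moment at which its call begins: read the wrist's pose just before it. calibration takes no time and is no camera call.
- r.hand_in(): hands the job in; it is judged then, once.
The state is a dict: "t": time; "qpos": joint angles; "joint_velocities": joint speeds; "joint_efforts": joint torques, N m; "eef_pos": TCP position; "ee_rot": TCP orientation; "force": force on the tool from outside, world axes, zero at the start; "wrist_torque": the same for the moment, N m; "finger_gap": finger opening in mm; "grasp_force": force on a finger pad.
Only numpy, scipy, OpenCV 4.12 (cv2) and the standard library are available. Lean on these libraries where they do the work, as an engineer would, in place of code of your own. Each camera call takes 0.05 s, during which the arm holds its last target. There are 200 camera calls.

### The job

First turn the battery candle where it stands in the pairing dock, until its window faces the eye block squarely, and let go of it. Then draw the contact probe out of its leaning holder and hold it upright with its sprung tip on the brass contact spot on top of the candle, lightly, so that the tip is pushed in about halfway. Finish while still holding the probe there; keep the candle standing in the dock, still facing the eye, and leave the other props where they are.

Things in the scene. Friction and masses are not known exactly. Their poses are not given: they have to be found in the camera images.
- dock: (mm) Pairing dock, fixed, turned differently each time: plate 200 x 110 x 8 with a low round rim (inner radius 29.5, outer 33.5, top 13 above table) in which the candle stands, and an upright grey eye block (80 wide, 50 deep, top 90 above table) at one end. Origin on the table under the rim's centre; x runs level to the eye block (its front face at x = 85), z up.
- dock_eye (a point): (mm) Centre of the round dark eye on the front face of the eye block, 66 above the table.
- candle: (mm) Loose cream battery candle in the rim (2.5 clearance, turns freely): cylinder, 54 diameter, 90 tall, 300 g, top 98 above table. A black window block, 20 wide, 30 tall, stands 6 out of its side (47 to 77 above its foot). On top: a clear flame stub on the axis (9 wide, 13 tall) and the contact spot. Origin: centre of underside, z up, x through the window.
- candle_window (a point): (mm) Outer face centre of the candle's window, 33 from the candle's axis, 62 above its foot.
- candle_spot (a point): (mm) Contact spot to be touched: centre of the upper face of the small flat brass disc (14 diameter, 1.5 proud) on the candle's top, 15 from the candle's axis on the side away from the window.
- probe: (mm) Loose pen-shaped probe, 90 g, leaning 20 deg in its holder. Origin on its axis at the underside of the collar (26 diameter, 6 thick); z along its axis away from the tip. Round wooden handle to grip, 18 diameter, z = 6 to 100, then an end cap to z = 108. Below the collar a steel shaft, 14 diameter, to z = -60, then the sprung brass tip, 6 diameter, end at z = -82 when free.
- probe_tip (a joint): (mm) How far the probe's sprung tip is pushed in along the probe's axis: 0 free, 0.014 m fully in; the spring gives 0.4 N per mm (5.6 N fully in, 2.8 N halfway).
- probe_point (a point): (mm) The end of the probe's brass tip (it moves with the tip).
- holder: (mm) Probe holder, fixed, turned differently each time: base 100 x 80 x 12, a leaning open tube (outer 28, inner 18, 50 long) between two side plates (39 over the outsides). The tube's top leans 20 deg towards the holder's -x; the probe's collar rests on its mouth and the probe is drawn out along the tube's axis. Origin on the table under the mouth, z up.
- holder_mouth (a point): (mm) Centre of the tube's mouth, 97 above the table.
- candlestick: (mm) Bystander, loose: turned brass candlestick, 210 tall, foot 100 across. Origin at the centre of its underside.
- teacup: (mm) Bystander, loose: white china cup, 80 across, 65 tall, small side handle. Origin at the centre of its underside.
- goblet: (mm) Bystander, loose: dull pewter goblet on a stem, 74 across, 148 tall. Origin at the centre of its underside.
- looking_glass: (mm) Bystander, loose: wooden hand mirror lying flat, round head 100 across with a 22 wide handle, 12 thick, 215 long overall. Origin at the centre of its underside (of the round head).
- card_box: (mm) Bystander, loose: flat cardboard box 90 x 64 x 20. Origin at the centre of its underside.
- tape_roll: (mm) Bystander, loose: grey cloth-tape roll lying flat, 90 across, 48 tall. Origin at the centre of its underside.
Things that resemble listed ones, but are neither listed nor needed, are in the scene too. What is shaped like the candle but purple or red is not meant.

How it is judged (in metres and radians):
On the way, in this order (a step that is already met when the one before it is completed fails the run):
1. the candle stands in the dock with its window facing the eye block and has been let go (angle between the x axis of candle and the x axis of dock, either way round below 0.26 rad and x of candle_window in the frame of dock above 0.015 m and horizontal distance between candle and dock below 0.007 m and angle between candle's own z axis and vertical below 0.08 rad and height (world z) of candle below 0.0115 m and contact force between the fingers and candle below 0.1 N and angular speed of candle below 0.15 rad/s), for 0.2 s.
2. the probe has been drawn out of its holder (distance between probe and holder_mouth above 0.09 m and contact force between probe and holder below 0.05 N and contact force between the fingers and probe above 1 N), for 0.1 s.
At the end, for the whole second after the job is handed in: Probe held by the gripper alone, still, upright within 10 deg, tip within 7.5 mm of the spot's centre, pushed in 3.5 to 10.5 mm, 1 to 5 N; candle untouched by the robot, in the rim (7 mm), upright (4.5 deg), window facing the eye block within 15 deg (angle between the x axis of candle and the x axis of dock, either way round below 0.26 rad and x of candle_window in the frame of dock above 0.015 m and horizontal distance between candle and dock below 0.007 m and angle between candle's own z axis and vertical below 0.08 rad and height (world z) of candle below 0.0115 m and angle between probe's own z axis and vertical below 0.175 rad and distance between probe_point and candle_spot below 0.0075 m and value of joint probe_tip between 0.0035 and 0.0105 m and contact force between probe and candle between 1 and 5 N and contact force between the fingers and probe above 1 N and contact force between each of the arm, the fingers and candle below 0.1 N and contact force between probe and holder below 0.05 N and linear speed of probe below 0.02 m/s); the arm keeps its last pose, push and grip.
It fails at once if the candle is lifted out of the dock's rim or tipped (height (world z) of candle above 0.02 m or angle between candle's own z axis and vertical above 0.25 rad).
It fails at once if the probe is jammed on the candle with more than 15 N (contact force between probe and candle above 15 N).
It fails at once if another prop is displaced by more than 30 mm (distance of any of candlestick, teacup, goblet, looking_glass, card_box, tape_roll from where it was at the start of the episode above 0.03 m).
It also fails if it takes over 54 s, if anything falls off the work surface, if the arm or the gripper's body presses on something with over 40 N, if the wrist force passes 120 N, or if a joint passes its speed limit or range.

## Working session

There is one attempt and no reset: what is moved stays moved. The work goes in short steps, Python scripts to look and compute and a tool call to move; the robot and the scene stay as the last step left them, time stands still between calls to the robot, and variables do not carry over. Pictures are saved under pics/ and viewed, at most 10 in all, crops included, and the job is handed in when it is done.

Besides the shell and the picture viewer there is one more tool, called after "Emit:" as name(argument=value, ...), one argument or row to a line, values as JSON. step_arm: Moves the arm, as the interface text tells. Its arguments: {"type":"object","properties":{"commands":{"type":"array"},"fingers":{"type":"number"},"force":{"type":"number"}},"required":["commands"]}

```bash
ls; mkdir -p pics
cat > h.py <<'E'
import numpy as np, cv2
from scipy.spatial.transform import Rotation as R
from plant import r
def world(name,us,d=None,st=None):
    """pixels (u,v,depth)-> world"""
    c=r.calibration(name);K=np.array(c['K']);us=np.atleast_2d(us).astype(float)
    z=us[:,2];p=np.c_[(us[:,0]-K[0,2])/K[0,0]*z,(us[:,1]-K[1,2])/K[1,1]*z,z]
    if name=='wrist':
        H=np.array(c['hand_eye']);p=p@H[:3,:3].T+H[:3,3]
        return p@Rt(st).T+np.array(st['eef_pos'])
    M=cv2.Rodrigues(np.array(c['rvec'],float))[0];return (p-np.ravel(c['tvec']))@M
def Rt(st): return R.from_euler('xyz',st['ee_rot'],degrees=True).as_matrix()
def cloud(name,D,st=None):
    v,u=np.nonzero(D>0);return u,v,world(name,np.c_[u,v,D[v,u]],st=st)
E
python3 - <<'E'
from h import *
print(r.get_state())
for n in('scene','top'):
    I,D=r.snapshot(n);cv2.imwrite(f'pics/{n}.png',I);np.save(f'{n}.npy',D)
    c=r.calibration(n);print(n,c)
print(r.calibration('wrist'))
E
```

```text
pics
{'t': 0.0, 'qpos': array([-7.96210946e+01,  1.77052013e+01,  9.36893489e+01, -4.34009255e-04,
        6.87376053e+01, -3.99248341e+00]), 'joint_velocities': array([-0.07873466,  0.01467811,  0.00562572,  0.09286558,  0.04664184,
       -0.04830385]), 'joint_efforts': array([-1.34023292e-03, -4.15250373e+01, -2.76663405e+01, -1.12594341e-04,
        1.01171466e-02, -1.26750663e-05]), 'eef_pos': array([ 154.96275952, -604.63635062,  230.04093362]), 'ee_rot': array([-1.79868137e+02, -8.79827421e-03,  1.43715366e+01]), 'force': array([-0.20447734, -0.54374588,  0.10127079]), 'wrist_torque': array([ 0.01410258, -0.00667527,  0.01949008]), 'grasp_force': 0.0, 'finger_gap': 85.34915034144667}
scene {'K': array([[465.22046187,   0.        , 326.85692607],
       [  0.        , 465.22046187, 206.97284358],
       [  0.        ,   0.        ,   1.        ]]), 'rvec': array([ 1.69994346,  1.6602622 , -0.80136036]), 'tvec': array([   2.98941055, -282.66857547, 1668.36582221])}
top {'K': array([[430.76008615,   0.        , 319.76438316],
       [  0.        , 430.76008615, 198.4469612 ],
       [  0.        ,   0.        ,   1.        ]]), 'rvec': array([ 2.15074668, -2.15986041,  0.15657375]), 'tvec': array([ -16.60113204,  574.5535566 , 1120.08997383])}
{'K': array([[358.73370751,   0.        , 317.70823332],
       [  0.        , 358.73370751, 192.78422161],
       [  0.        ,   0.        ,   1.        ]]), 'hand_eye': array([[-5.99177408e-04, -9.54530723e-01, -2.98111957e-01,
         7.66134907e+01],
       [ 9.99999743e-01, -6.89111549e-04,  1.96573435e-04,
         1.54385482e-02],
       [-3.93067775e-04, -2.98111763e-01,  9.54530891e-01,
        -1.41857758e+02],
       [ 0.00000000e+00,  0.00000000e+00,  0.00000000e+00,
         1.00000000e+00]])}
```

```bash
ls pics
```

```text
scene.png
top.png
```

View pics/scene.png

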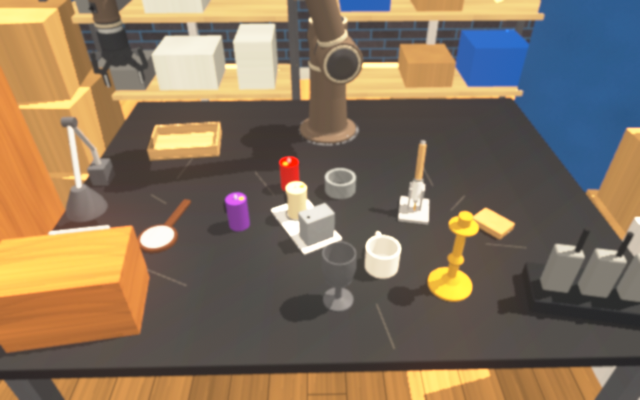

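View pics/top.png

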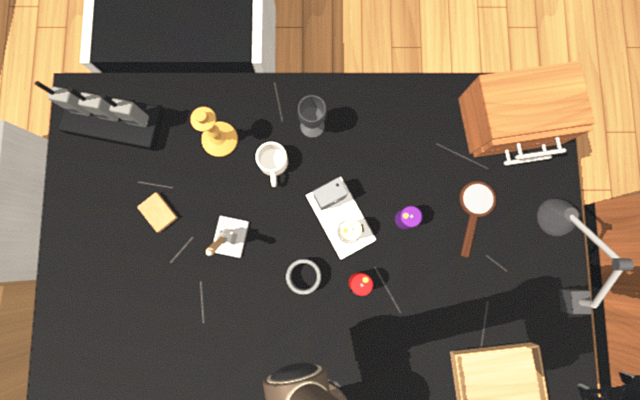

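The cream candle is at top (350,230) / scene (297,198). The lookalikes are purple at top (409,217) and red at top (361,285). The probe in its holder is at top (225,240) / scene (418,180), and the knife block at top (105,110) is not it. Next is one close crop with coarse depth positions.

Run:
```python
from h import *
I=cv2.imread('pics/top.png');S=cv2.imread('pics/scene.png')
f=lambda a:cv2.resize(a,(400,300),interpolation=cv2.INTER_CUBIC)
cv2.imwrite('pics/crop.png',np.vstack([np.hstack([f(I[175:265,290:410]),f(I[195:270,190:290])]),np.hstack([f(S[170:260,260:380]),f(S[135:225,360:480])])]))
D=np.load('top.npy');u,v,P=cloud('top',D)
b=(u>295)&(u<385)&(v>170)&(v<265)
q=P[b&(P[:,2]>84)&(P[:,2]<100)];
for nm,m in (('block',b&(v<212)&(abs(P[:,2]-90)<6)),('plate',b&(abs(P[:,2]-8)<4)),('candle',b&(v>212)&(abs(P[:,2]-98)<5)),('spotflame',b&(v>212)&(P[:,2]>105))):
    q=P[m];print(nm,len(q),q.mean(0).round(1) if len(q) else'',cv2.minAreaRect(q[:,:2].astype(np.float32)) if len(q)>3 else '')
h=(u>195)&(u<265)&(v>205)&(v<270)
for z0,z1 in((6,18),(85,105),(120,140),(150,170),(180,195),(195,230)):
    q=P[h&(P[:,2]>z0)&(P[:,2]<z1)];print(z0,len(q),q.mean(0).round(1) if len(q) else'',cv2.minAreaRect(q[:,:2].astype(np.float32)) if len(q)>3 else '')
```

```text
block 583 [583.4 -44.1  90.3] ((584.0122680664062, -44.0473747253418), (50.26186752319336, 79.70327758789062), 28.492557525634766)
plate 1999 [513.9 -79.    7.8] ((527.8450927734375, -75.47771453857422), (244.62330627441406, 257.2784729003906), 89.74700927734375)
candle 331 [486.8 -96.2  98.4] ((487.0274658203125, -95.9919662475586), (49.990108489990234, 50.78001403808594), 44.623111724853516)
spotflame 9 [488.3 -93.5 108.6] ((490.65118408203125, -86.16593170166016), (27.73764419555664, 5.175795555114746), 70.46395874023438)
6 783 [477.1 220.3  12.1] ((473.9326171875, 227.4626922607422), (173.7394256591797, 169.56935119628906), 85.48480987548828)
85 69 [472.7 224.1  95.9] ((470.2274475097656, 228.05458068847656), (37.42013931274414, 30.54701042175293), 81.09612274169922)
120 25 [459.2 227.4 130.7] ((458.72332763671875, 227.6184844970703), (18.858917236328125, 10.599562644958496), 45.06809616088867)
150 28 [448.3 229.4 161.8] ((447.7829284667969, 229.82705688476562), (18.056060791015625, 9.842524528503418), 47.290008544921875)
180 40 [437.7 233.  188.4] ((437.54534912109375, 233.95838928222656), (17.975605010986328, 15.666132926940918), 51.3360481262207)
195 26 [431.4 236.1 198.9] ((431.8354797363281, 236.4774932861328), (11.321846008300781, 12.236395835876465), 0.2381209433078766)
```

View pics/crop.png

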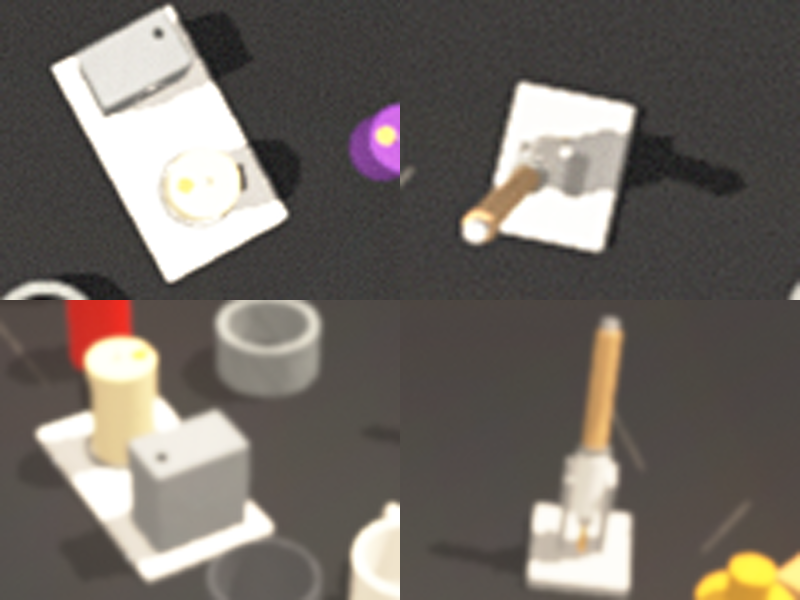

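The crop confirms the choice. Its dock panel shows the cream candle on the dock with its top at crop (202,185), the brass spot at crop (185,185) and the dark window at crop (242,178). That puts the window near world -y, so it needs about +115 deg to face the eye block. The dock yaw is about 28.4 deg. I'll move over the candle now.

Emit:
step_arm(
  commands=[
    [[2.8,-2.57,0,0,0,0],[2.8,-2.57,0,0,0,0],[2.8,-2.57,0,0,0,0],[2.8,-2.57,0,0,0,0],[2.8,-2.57,0,0,0,0],[2.8,-2.57,0,0,0,0],[2.8,-2.57,0,0,0,0],[2.8,-2.57,0,0,0,0],[2.8,-2.57,0,0,0,0],[2.8,-2.57,0,0,0,0],[2.8,-2.57,0,0,0,0],[2.8,-2.57,0,0,0,0]],
  ],
  fingers=-1,
  force=40,
)

```text
t: 1.1
eef_pos: [404.4, -221.4, 231.1]
ee_rot: [-180.0, 0.0, 14.4]
force: [0.2, 0.2, 0.6]
finger_gap: 85.4
grasp_force: 0.0
```

Emit:
step_arm(
  commands=[
    [[2.8,-2.57,0,0,0,0],[2.8,-2.57,0,0,0,0],[2.8,-2.57,0,0,0,0],[2.8,-2.57,0,0,0,0],[0,0,0,0,0,0],[0,0,0,0,0,0]],
  ],
)

```text
t: 1.6
eef_pos: [487.3, -94.1, 230.8]
ee_rot: [-180.0, 0.1, 14.6]
force: [-0.2, -0.6, -0.0]
finger_gap: 85.6
grasp_force: 0.0
```

Run:
```python
from h import *
st=r.get_state();I,D=r.snapshot('wrist');np.save('w1.npy',D);cv2.imwrite('pics/w1.png',I)
print(st['t'],st['eef_pos'],st['ee_rot'],st['qpos'].round(1))
u,v,P=cloud('wrist',D,st)
d=np.hypot(P[:,0]-487,P[:,1]+96)
m=(d<45)&(abs(P[:,2]-98)<4);(c,rad)=cv2.minEnclosingCircle(P[m][:,:2].astype(np.float32));print('top',c,rad,P[m].mean(0))
m=(d<45)&(P[:,2]>60)&(P[:,2]<92)&(np.hypot(P[:,0]-c[0],P[:,1]-c[1])>28.5);print('win',m.sum(),P[m].mean(0),u[m].mean(),v[m].mean())
b=(abs(P[:,2]-90)<5)&(np.hypot(P[:,0]-584,P[:,1]+44)<55);print(cv2.minAreaRect(P[b][:,:2].astype(np.float32)))
```

```text
1.6 [487.34574526 -94.12420476 230.80142619] [-1.79978509e+02  5.72020020e-02  1.46238530e+01] [-16.    3.4 110.6  -0.   66.1  59.4]
top (487.535888671875, -95.8072280883789) 26.93777847290039 [488.98108464 -95.60902627  97.10589388]
win 169 [ 495.21121301 -125.13466535   81.43808372] 355.8343195266272 176.5621301775148
((584.4600830078125, -43.96897888183594), (50.00556945800781, 79.9700698852539), 28.179574966430664)
```

View pics/w1.png

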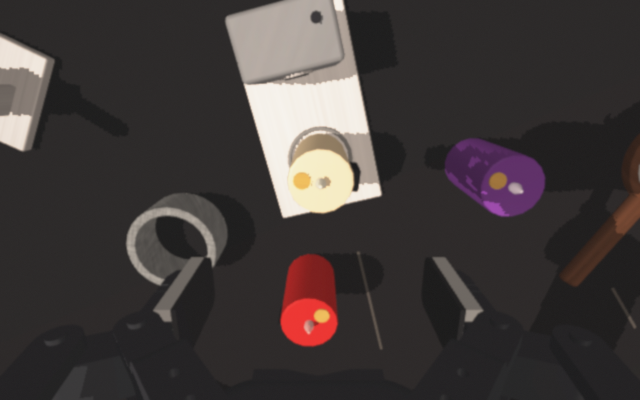

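The wrist view shows the candle top at (321,181) with the spot left of it at (302,181). The window is on its right, so its yaw is about -75.4, and the depth fit agrees. The turn needed is +103.7 deg. I'll rotate the gripper -71 so the fingers clear the window, and descend.

Emit:
step_arm(
  commands=[
    [[0,0.18,0,0,0,7.1],[0,0,1.7,0,0,7.1],[0,0,1.7,0,0,7.1],[0,0,1.7,0,0,7.1],[0,0,1.7,0,0,7.1],[0,0,1.7,0,0,7.1],[0,0,1.7,0,0,7.1],[0,0,1.7,0,0,7.1],[0,0,1.7,0,0,7.1],[0,0,1.7,0,0,7.1],[0,0,0.9,0,0,0],[0,0,0.9,0,0,0]],
  ],
)

```text
t: 2.65
eef_pos: [486.3, -98.8, 59.3]
ee_rot: [179.9, 0.1, -56.6]
force: [-0.1, -0.4, 0.2]
finger_gap: 85.4
grasp_force: 0.0
```

Emit:
step_arm(
  commands=[
    [[0,0,0,0,0,0],[0,0,0,0,0,0],[0,0,0,0,0,0],[0,0,0,0,0,0],[0,0,0,0,0,0],[0,0,0,0,0,0],[0,0,0,0,0,0],[0,0,0,0,0,0],[0,0,0,0,0,0],[0,0,0,0,0,0]],
  ],
  fingers=1,
  force=20,
)

```text
t: 3.48
eef_pos: [488.3, -98.0, 61.1]
ee_rot: [-179.9, -0.1, -56.6]
force: [-0.1, 0.1, 4.6]
finger_gap: 53.3
grasp_force: 22.6
```

Emit:
step_arm(
  commands=[
    [[0,-0.03,0,0,0,-5],[0,-0.03,0,0,0,-7],[0,-0.03,0,0,0,-7],[0,-0.03,0,0,0,-7],[0,-0.03,0,0,0,-7],[0,-0.03,0,0,0,-7],[0,-0.03,0,0,0,-7],[0,-0.03,0,0,0,-7],[0,-0.03,0,0,0,-7],[0,-0.03,0,0,0,-7],[0,-0.03,0,0,0,-7],[0,-0.03,0,0,0,-7]],
  ],
)

```text
t: 4.48
eef_pos: [489.3, -94.8, 61.0]
ee_rot: [180.0, -0.1, 25.7]
force: [0.1, -0.7, 5.3]
finger_gap: 53.1
grasp_force: 22.7
```

Emit:
step_arm(
  commands=[
    [[0,-0.03,0,0,0,-7],[0,-0.02,0,0,0,-6],[0,-0.02,0,0,0,-5],[0,-0.02,0,0,0,-4],[0,0,0,0,0,0],[0,0,0,0,0,0],[0,0,0,0,0,0]],
  ],
)

```text
t: 5.07
eef_pos: [489.0, -93.9, 61.0]
ee_rot: [179.9, -0.1, 47.4]
force: [0.3, -0.7, 4.7]
finger_gap: 53.7
grasp_force: 22.7
```

Emit:
step_arm(
  commands=[
    [[0,0,0,0,0,0],[0,0,0,0,0,0],[0,0,0,0,0,0],[0,0,0,0,0,0],[0,0,0,0,0,0],[0,0,0,0,0,0],[0,0,0,0,0,0],[0,0,0,0,0,0]],
  ],
  fingers=-1,
)

```text
t: 5.73
eef_pos: [488.0, -93.8, 60.2]
ee_rot: [-180.0, 0.0, 47.4]
force: [-0.3, -0.4, 0.4]
finger_gap: 85.3
grasp_force: 0.0
```

Emit:
step_arm(
  commands=[
    [[0,0,-1,0,0,0],[0,0,-2,0,0,0],[0,0,-2.5,0,0,0],[0,0,-2.5,0,0,0],[0,0,-2.5,0,0,0],[0,0,-2.5,0,0,0],[0,0,-2.5,0,0,0],[0,0,-2.5,0,0,0],[0,0,0,0,0,0],[0,0,0,0,0,0]],
  ],
)

```text
t: 6.57
eef_pos: [489.4, -94.2, 242.9]
ee_rot: [179.7, -0.1, 47.4]
force: [-0.2, 0.2, -0.6]
finger_gap: 85.4
grasp_force: 0.0
```

```bash
cat > cand.py <<'E'
from h import *
def look(name):
    st=r.get_state();I,D=r.snapshot('wrist');np.save(name+'.npy',D);cv2.imwrite(f'pics/{name}.png',I)
    print(st['t'],st['eef_pos'].round(1),st['ee_rot'].round(1),st['qpos'].round(1),st['force'].round(1))
    u,v,P=cloud('wrist',D,st);d=np.hypot(P[:,0]-487,P[:,1]+96)
    m=(d<40)&(abs(P[:,2]-98)<4);(c,rad)=cv2.minEnclosingCircle(P[m][:,:2].astype(np.float32));print('top',c,rad,P[m].mean(0))
    hsv=cv2.cvtColor(I,cv2.COLOR_BGR2HSV)[v,u].astype(int);med=np.median(hsv[m],0);print('hsv med',med)
    s=m&(hsv[:,1]>med[1]+70)&(hsv[:,0]<30)&(np.hypot(P[:,0]-c[0],P[:,1]-c[1])<23)
    q=P[s];print('spot',s.sum(),np.median(q,0) if len(q) else '',u[s].mean(),v[s].mean())
    if len(q): e=q[:,:2].mean(0)-c;print('window yaw',np.degrees(np.arctan2(-e[1],-e[0])),np.hypot(*e))
    w=(d<45)&(P[:,2]>60)&(P[:,2]<92)&(np.hypot(P[:,0]-c[0],P[:,1]-c[1])>29);e=P[w].mean(0)[:2]-c;print('win',w.sum(),np.degrees(np.arctan2(e[1],e[0])))
    b=(abs(P[:,2]-90)<5)&(np.hypot(P[:,0]-584,P[:,1]+44)<55);print(b.sum(),cv2.minAreaRect(P[b][:,:2].astype(np.float32)) if b.sum()>9 else '')
E
python3 -c "from cand import *;look('w2')"
```

```text
6.5667 [489.4 -94.2 242.9] [ 1.797e+02 -1.000e-01  4.740e+01] [-15.9   2.7 109.8   0.   67.2  26.7] [-0.2  0.2 -0.6]
top (488.0096130371094, -94.86930847167969) 26.745277404785156 [488.79697304 -94.17705044  97.1267504 ]
hsv med [ 25.  46. 246.]
spot 187 [ 474.22755771 -101.41243623   98.66880913] 309.0 196.19251336898395
window yaw 25.36668041503647 15.219426756481774
win 203 24.759581294255643
6997 ((584.363037109375, -43.96160888671875), (50.021461486816406, 79.9717788696289), 28.223751068115234)
```

View pics/w2.png

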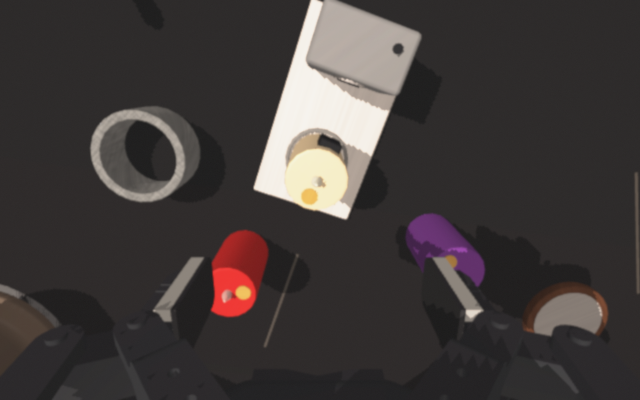

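The wrist view shows the black window at (329,144) facing the eye block and the spot at (309,196) on the far side. The yaw error is about 3 deg, which is fine. Step 1 is done, so on to the probe.

Emit:
step_arm(
  commands=[
    [[2.07,-2.57,-0.87,0,0,0],[2.07,-2.57,-0.87,0,0,0],[2.07,-2.57,-0.87,0,0,0],[2.07,-2.57,-0.87,0,0,0],[2.07,-2.57,-0.87,0,0,0],[2.07,-2.57,-0.87,0,0,0],[2.07,-2.57,-0.87,0,0,0],[2.07,-2.57,-0.87,0,0,0],[2.07,-2.57,-0.87,0,0,0],[2.07,-2.57,-0.87,0,0,0],[0,0,0,0,0,0],[0,0,0,0,0,0]],
  ],
)

```text
t: 7.62
eef_pos: [438.1, 233.6, 326.0]
ee_rot: [-180.0, 0.1, 47.6]
force: [-0.5, -0.4, -0.4]
finger_gap: 85.5
grasp_force: 0.0
```

Run:
```python
from h import *
from scipy.optimize import least_squares
st=r.get_state();I,D=r.snapshot('wrist');np.save('w3.npy',D);cv2.imwrite('pics/w3.png',I)
print(st['t'],st['eef_pos'].round(1),st['ee_rot'].round(1),st['qpos'].round(1))
u,v,P=cloud('wrist',D,st)
m=(P[:,2]>115)&(P[:,2]<188)&(np.hypot(P[:,0]-448,P[:,1]-230)<50)
q=P[m];print(len(q),u[m].min(),u[m].max(),v[m].min(),v[m].max())
def f(p):
    a=np.array([p[2],p[3],1]);a/=np.linalg.norm(a);w=q-[p[0],p[1],150]
    return np.linalg.norm(np.cross(w,a),axis=1)-9
s=least_squares(f,[448,230,-.347,.109],loss='soft_l1');p=s.x;a=np.array([p[2],p[3],1]);a/=np.linalg.norm(a)
print('axis at z150',p[:2],'a',a,'tilt',np.degrees(np.arccos(a[2])),np.degrees(np.arctan2(a[1],a[0])),'rms',np.sqrt((s.fun**2).mean()))
c=(P[:,2]>190)&(P[:,2]<206)&(np.hypot(P[:,0]-432,P[:,1]-236)<25);print('cap',P[c].mean(0),P[c].max(0))
print('axis@97',np.array([*p[:2],150])-a*53/a[2])
# grasp TCP at probe z=46, standoff 
O=np.array([*p[:2],150])-a*53/a[2];T=Rt(st)
for z in(190,46):
    t=O+z*a;print(z,t.round(1))
rv=np.cross([0,0,-1],-a);rv=rv/np.linalg.norm(rv)*np.degrees(np.arccos(a[2]));print('rotvec tool',(T.T@rv).round(2))
T2=R.from_rotvec(rv,degrees=True).as_matrix()@T
print('shift in tilted tool axes to z=46', T2.T@(O+46*a-st['eef_pos']))
```

```text
7.6167 [438.1 233.6 326. ] [-1.80e+02  1.00e-01  4.76e+01] [ 23.   -1.2 104.   -0.   77.3  65.5]
772 300 344 139 184
axis at z150 [446.41468994 233.89197585] a [-0.33510874  0.07015776  0.93956374] tilt 20.021579186801105 168.17544552258872 rms 0.2867125175315315
cap [433.65752751 237.47099421 195.17218926] [441.58778727 245.70753297 200.31746925]
axis@97 [465.31789201 229.93443578  97.        ]
190 [401.6 243.3 275.5]
46 [449.9 233.2 140.2]
rotvec tool [-17.23  10.19   0.04]
shift in tilted tool axes to z=46 [-24.62145264 -46.22514889 178.59077844]
```

View pics/w3.png

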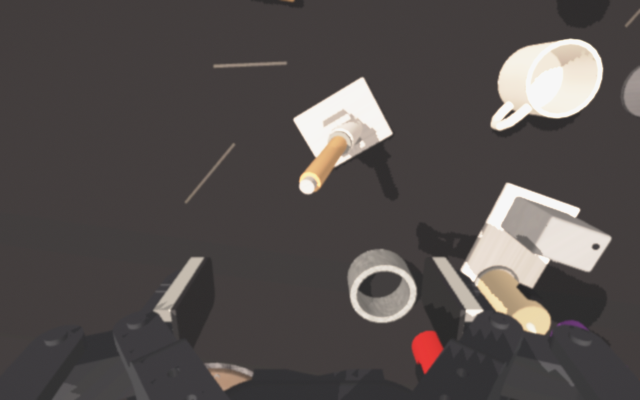

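The wrist view shows the probe with its end cap at (308,185) and collar at (350,130). The cylinder fit is good, with a tilt of 20.0 deg. I'll tilt, align and descend along its axis.

Emit:
step_arm(
  commands=[
    [[0,0,0,-5.74,3.4,0],[0,0,0,-5.74,3.4,0],[0,0,0,-5.74,3.4,0],[-0.62,-1.16,0,0,0,0],[-0.62,-1.16,0,0,0,0],[-0.62,-1.16,0,0,0,0],[-0.61,-1.15,0,0,0,0],[0,0,2.4,0,0,0],[0,0,2.4,0,0,0],[0,0,0,0,0,0],[0,0,0,0,0,0]],
  ],
)

```text
t: 8.58
eef_pos: [406.5, 239.2, 261.8]
ee_rot: [162.7, -9.7, 48.7]
force: [0.1, -0.1, 0.0]
finger_gap: 85.5
grasp_force: 0.0
```

Run:
```python
from h import *
st=r.get_state();print(st['eef_pos'].round(1),st['ee_rot'].round(1),st['qpos'].round(1))
O=np.array([465.3,229.9,97]);a=np.array([-.3351,.0702,.9396])
print((Rt(st).T@(O+46*a-st['eef_pos'])).round(1),(Rt(st).T@a).round(3))
```

```text
[406.5 239.2 261.8] [162.7  -9.7  48.7] [ 34.9  -9.2 121.  -17.6  55.9  86. ]
[  3.2  -1.9 129.2] [-0.007 -0.    -1.   ]
```

Emit:
step_arm(
  commands=[
    [[0.25,-0.15,0,0,0,0],[0,0,2.2,0,0,0],[0,0,2.2,0,0,0],[0,0,2.2,0,0,0],[0,0,2.2,0,0,0],[0,0,2.2,0,0,0],[0,0,1.9,0,0,0],[0,0,0,0,0,0]],
  ],
)

```text
t: 9.25
eef_pos: [450.8, 234.1, 140.8]
ee_rot: [162.7, -9.8, 48.8]
force: [-0.8, -1.0, -0.1]
finger_gap: 85.4
grasp_force: 0.0
```

Emit:
step_arm(
  commands=[
    [[0,0,0,0,0,0],[0,0,0,0,0,0],[0,0,0,0,0,0],[0,0,0,0,0,0],[0,0,0,0,0,0],[0,0,0,0,0,0],[0,0,0,0,0,0],[0,0,0,0,0,0],[0,0,0,0,0,0],[0,0,0,0,0,0],[0,0,0,0,0,0],[0,0,0,0,0,0]],
  ],
  fingers=1,
  force=60,
)

```text
t: 10.25
eef_pos: [451.7, 235.9, 144.2]
ee_rot: [162.6, -10.1, 48.9]
force: [-3.2, 0.5, 6.1]
finger_gap: 16.5
grasp_force: 58.3
```

Emit:
step_arm(
  commands=[
    [[0,0,-0.6,0,0,0],[0,0,-1.2,0,0,0],[0,0,-1.4,0,0,0],[0,0,-1.4,0,0,0],[0,0,-1.4,0,0,0],[0,0,-1.4,0,0,0],[0,0,-1.4,0,0,0],[0,0,-1.4,0,0,0],[0,0,-1.4,0,0,0],[0,0,-1.4,0,0,0],[0,0,-1,0,0,0],[0,0,0,0,0,0]],
  ],
)

```text
t: 11.25
eef_pos: [405.1, 246.1, 277.0]
ee_rot: [162.5, -10.3, 49.0]
force: [-1.1, -0.4, -0.6]
finger_gap: 16.4
grasp_force: 58.4
```

Run:
```python
from h import *
st=r.get_state();print({k:np.round(v,2) for k,v in st.items()})
T=Rt(st);print(T.round(3))
rv=np.cross(T[:,2],[0,0,-1]);rv*=np.degrees(np.arcsin(np.linalg.norm(rv)))/np.linalg.norm(rv);print('upright rv tool',(T.T@rv).round(2))
for n in('scene',):
    I,D=r.snapshot(n);cv2.imwrite(f'pics/{n}2.png',cv2.resize(I[60:240,260:500],(800,600),interpolation=cv2.INTER_CUBIC))
```

```text
{'t': np.float64(11.25), 'qpos': array([ 35.74, -10.07, 120.02, -17.51,  57.28,  86.23]), 'joint_velocities': array([-0.57,  1.67,  1.5 , -0.34, -2.13,  0.15]), 'joint_efforts': array([ 9.000e-02, -2.108e+01, -2.843e+01, -9.500e-01, -5.600e-01,
       -1.000e-02]), 'eef_pos': array([405.06, 246.12, 277.01]), 'ee_rot': array([162.54, -10.28,  48.96]), 'force': array([-1.12, -0.37, -0.57]), 'wrist_torque': array([ 0.05,  0.14, -0.06]), 'grasp_force': np.float64(58.45), 'finger_gap': np.float64(16.44)}
[[ 0.646  0.684  0.338]
 [ 0.742 -0.667 -0.069]
 [ 0.179  0.295 -0.939]]
upright rv tool [ 17.27 -10.44  -0.  ]
```

View pics/scene2.png

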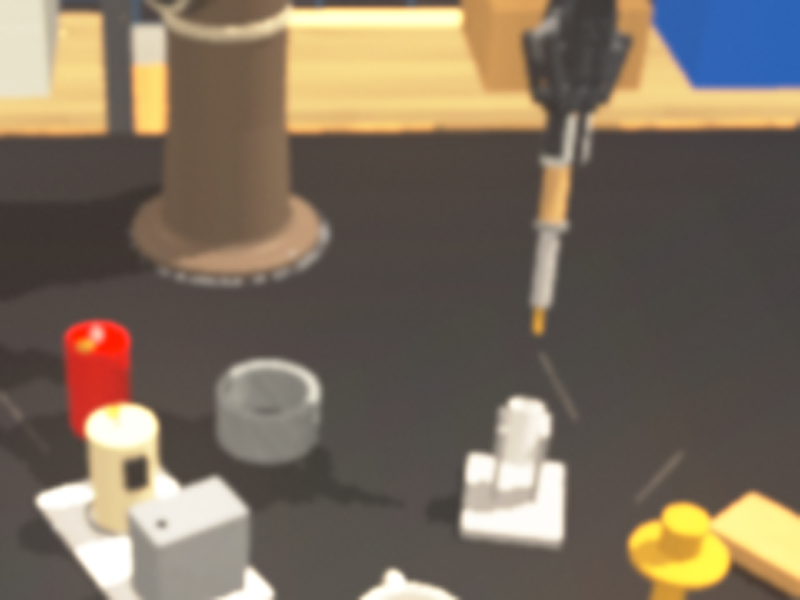

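The crop shows the probe fully out, with its brass tip at (538,325) well clear of the holder at (523,405), and the candle window facing the block. Now I'll turn it upright and carry it over to the spot.

Emit:
step_arm(
  commands=[
    [[0,0,0,4.32,-2.61,0],[0,0,0,4.32,-2.61,0],[0,0,0,4.32,-2.61,0],[0,0,0,4.31,-2.61,0],[0,0,-0.6,0,0,0],[-1.05,1.43,-0.4,0,0,0],[-2.1,2.85,0,0,0,0],[-2.1,2.85,0,0,0,0],[-2.1,2.85,0,0,0,0],[-2.1,2.85,0,0,0,0],[-2.1,2.85,0,0,0,0],[-2.1,2.85,0,0,0,0]],
  ],
)

```text
t: 12.3
eef_pos: [447.5, 17.7, 284.3]
ee_rot: [180.0, 0.3, 47.3]
force: [0.5, 0.7, -0.6]
finger_gap: 16.9
grasp_force: 58.8
```

Emit:
step_arm(
  commands=[
    [[-2.1,2.85,0,0,0,0],[-2.1,2.85,0,0,0,0],[-2.1,2.85,0,0,0,0],[-1.05,1.42,0,0,0,0],[0,0,0,0,0,0],[0,0,0,0,0,0],[0,0,0,0,0,0]],
  ],
)

```text
t: 12.88
eef_pos: [471.0, -101.4, 284.5]
ee_rot: [-179.9, 0.3, 47.3]
force: [-0.3, -0.2, -0.7]
finger_gap: 16.8
grasp_force: 58.8
```

Run:
```python
from cand import *
look('w4')
st=r.get_state();T=Rt(st)
D=np.load('w4.npy');u,v,P=cloud('wrist',D,st);L=(P-st['eef_pos'])@T
m=(np.hypot(L[:,0],L[:,1])<25)&(L[:,2]>-5)&(L[:,2]<160)&(P[:,2]>114)
for z in range(0,160,8):
    k=m&(L[:,2]>=z)&(L[:,2]<z+8)
    if k.any():q=L[k];print(z,k.sum(),q.mean(0).round(1),q[:,1].min().round(1),q[:,1].max().round(1),'uv',u[k].mean().round(),v[k].min(),v[k].max())
I=cv2.imread('pics/w4.png');cv2.imwrite('pics/w4c.png',cv2.resize(I[120:270,220:420],(800,600),interpolation=cv2.INTER_CUBIC))
S,DS=r.snapshot('scene');us,vs,Q=cloud('scene',DS);E=Q-st['eef_pos']
k=(np.hypot(E[:,0],E[:,1])<35)&(Q[:,2]>118)&(Q[:,2]<285)
for z in range(118,280,10):
    j=k&(Q[:,2]>=z)&(Q[:,2]<z+10)
    if j.any():print(z,j.sum(),Q[j].mean(0).round(1),us[j].mean().round(1),vs[j].min(),vs[j].max())
```

```text
12.8833 [ 471.  -101.4  284.5] [-179.9    0.3   47.3] [-17.2  -1.1 108.8  -0.2  72.6  25.5] [-0.3 -0.2 -0.7]
top (487.8604736328125, -94.95146942138672) 26.75601577758789 [488.55571908 -94.28567642  97.15754348]
hsv med [ 30.   3. 247.]
spot 148 [ 474.29977897 -101.40533874   98.68233592] 320.3378378378378 163.16216216216216
window yaw 25.382806568987373 15.023199951588461
win 139 24.992565403368964
5201 ((584.392578125, -43.93810272216797), (50.061790466308594, 79.98908996582031), 28.240123748779297)
0 285 [3.5 0.1 3.9] -8.5 8.7 uv 318.0 243 264
8 256 [ 3.3 -0.1 11.9] -8.9 9.0 uv 317.0 237 258
16 226 [ 3.3  0.3 19.9] -9.0 8.9 uv 318.0 230 252
24 195 [ 3.3 -0.3 27.9] -9.0 9.0 uv 317.0 224 246
32 178 [ 3.2 -0.  36. ] -9.0 9.0 uv 317.0 219 238
40 675 [ 2.3 -0.1 44.3] -12.7 12.8 uv 317.0 207 242
48 36 [ 6.4 -0.2 48.7] -12.8 11.8 uv 317.0 206 223
64 45 [ 2.6  0.1 69.2] -5.2 5.5 uv 317.0 203 207
72 84 [ 2.  -0.3 75.9] -6.8 6.3 uv 317.0 198 208
80 71 [ 1.8  0.  84. ] -6.8 6.6 uv 317.0 196 205
88 70 [ 1.8 -0.2 91.9] -7.1 6.7 uv 317.0 192 203
96 57 [ 2.  -0.2 99.8] -6.6 6.2 uv 317.0 188 196
104 50 [ 1.70e+00 -1.00e-01  1.07e+02] -6.8 6.4 uv 317.0 186 194
120 7 [ -1.3  -0.3 126.8] -2.6 2.1 uv 317.0 185 186
128 7 [ -1.4  -0.3 130.1] -2.6 2.1 uv 317.0 184 185
148 3 [ 471.7 -105.4  154.4] 291.7 164 165
158 7 [ 472.8 -105.6  162.4] 291.4 161 164
168 8 [ 473.8 -105.5  173.8] 291.2 158 160
178 17 [ 475.7 -105.4  183.2] 291.1 154 158
188 18 [ 474.5 -105.3  192.9] 290.9 151 154
198 20 [ 473.9 -105.6  203.2] 290.6 147 151
208 19 [ 474.  -105.3  212.7] 290.6 144 147
218 20 [ 475.6 -105.   223.1] 290.5 140 144
228 22 [ 477.6 -105.2  234. ] 290.2 136 141
238 41 [ 475.8 -105.6  241.6] 289.9 134 138
248 26 [ 476.1 -104.3  252.6] 290.2 130 134
258 28 [ 476.2 -104.5  263.3] 289.9 126 130
268 26 [ 476.4 -105.7  273. ] 289.2 123 127
278 11 [ 478.1 -105.2  282.4] 289.2 119 123
```

View pics/w4c.png

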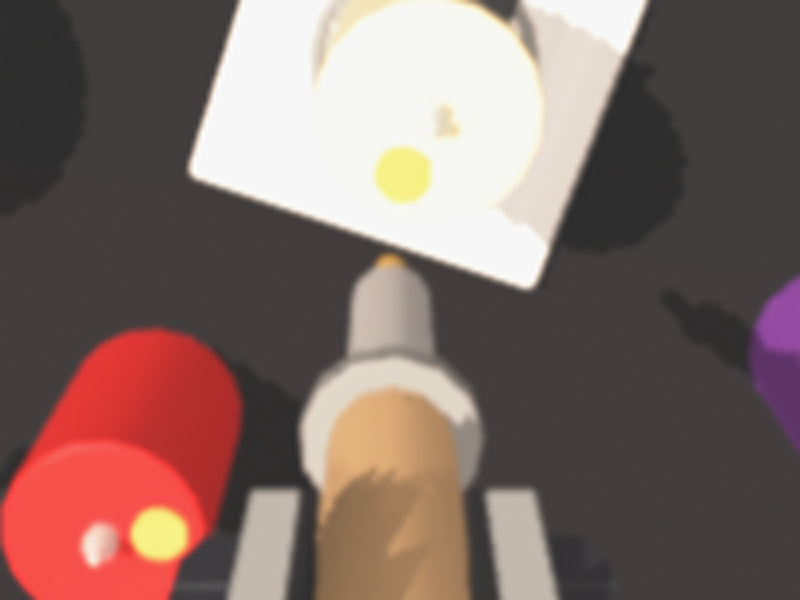

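The crop shows the tip at (390,258) and the spot at (403,175), with the probe parallel to the tool. Relative to the tip, the spot is +5.9 mm in tool x and +2.5 mm in tool y, and contact is about 54 mm below. I'll align, go down 46 mm and look again.

Emit:
step_arm(
  commands=[
    [[0.3,0.12,0,0,0,0],[0.29,0.13,0,0,0,0],[0,0,0.8,0,0,0],[0,0,1,0,0,0],[0,0,1,0,0,0],[0,0,1,0,0,0],[0,0,0.8,0,0,0],[0,0,0,0,0,0],[0,0,0,0,0,0],[0,0,0,0,0,0],[0,0,0,0,0,0]],
  ],
)

```text
t: 13.9
eef_pos: [478.0, -100.0, 239.8]
ee_rot: [180.0, 0.2, 47.3]
force: [-0.7, 0.5, -1.2]
finger_gap: 16.9
grasp_force: 58.8
```

Run:
```python
from cand import *
look('w5')
print(np.mean([r.get_state()['force'] for _ in range(3)],0))
I=cv2.imread('pics/w5.png');S,_=r.snapshot('scene');f=lambda a:cv2.resize(a,(400,400),interpolation=cv2.INTER_CUBIC)
cv2.imwrite('pics/w5c.png',np.hstack([f(I[120:220,268:368]),f(S[145:215,260:330])]))
```

```text
13.9 [ 478.  -100.   239.8] [180.    0.2  47.3] [-16.8   1.9 111.   -0.2  67.1  25.9] [-0.7  0.5 -1.2]
top (487.8971252441406, -95.03492736816406) 26.87589454650879 [489.56147595 -93.48982439  97.11000208]
hsv med [ 23.  55. 245.]
spot 144 [475.61096167 -99.95612745  98.70733537] 314.5763888888889 180.82638888888889
window yaw 21.18659103240649 13.931899839148526
win 195 25.03723608809597
6630 ((584.2882080078125, -44.03355407714844), (50.06386184692383, 79.99406433105469), 28.34581184387207)
[-0.41547469  0.37855301 -0.93811498]
```

View pics/w5c.png

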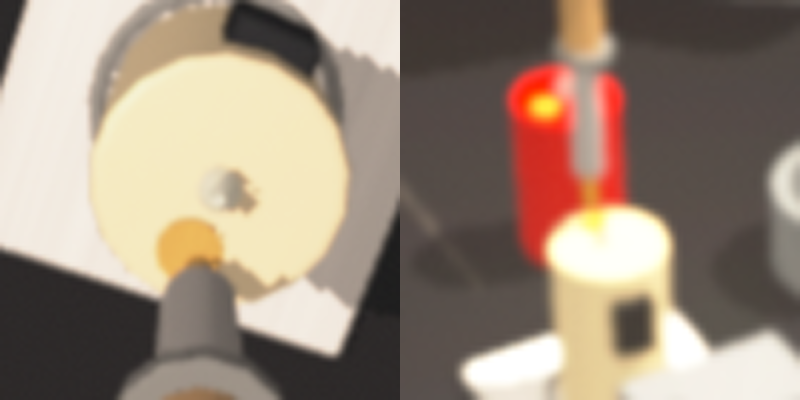

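The left crop shows the tip at (198,257) and the spot centre at (190,248), about 2 mm apart. The tip is about 9 mm above the spot. I'll make a small lateral correction and then press in steps, watching the force.

Emit:
step_arm(
  commands=[
    [[0.08,-0.17,0,0,0,0],[0,0,0.4,0,0,0],[0,0,0.4,0,0,0],[0,0,0.3,0,0,0],[0,0,0,0,0,0],[0,0,0,0,0,0],[0,0,0,0,0,0],[0,0,0,0,0,0],[0,0,0,0,0,0]],
  ],
)

```text
t: 14.75
eef_pos: [476.8, -98.0, 228.3]
ee_rot: [-179.9, 0.2, 47.3]
force: [-0.0, 0.1, 0.3]
finger_gap: 16.8
grasp_force: 59.0
```

Emit:
step_arm(
  commands=[
    [[0,0,0.3,0,0,0],[0,0,0,0,0,0],[0,0,0,0,0,0],[0,0,0,0,0,0],[0,0,0,0,0,0]],
  ],
)

```text
t: 15.17
eef_pos: [476.8, -98.1, 225.3]
ee_rot: [-180.0, 0.2, 47.3]
force: [-0.2, -0.3, 1.3]
finger_gap: 16.7
grasp_force: 59.1
```

Run:
```python
from cand import *
F=[];Z=[];W=[]
for i in range(8):
    r.snapshot('wrist');s=r.get_state();F.append(s['force']);Z.append(s['eef_pos']);W.append(s['wrist_torque'])
print(np.mean(F,0),np.std(F,0),np.mean(Z,0));look('w6')
```

```text
[0.19008636 0.16850825 1.65558217] [0.37539166 0.20163786 0.39610384] [476.82229679 -98.07145088 225.25439844]
15.5667 [476.8 -98.1 225.2] [-180.     0.2   47.3] [-16.6   2.7 112.   -0.2  65.4  26.1] [0.3 0.4 2.1]
top (487.8678894042969, -94.98561096191406) 26.951982498168945 [490.08174624 -93.24848359  97.09805247]
hsv med [ 23.  57. 244.]
spot 82 [477.32178966 -98.58934071  98.68797321] 318.3658536585366 184.26829268292684
window yaw 20.915688208675526 11.978097395901635
win 216 24.97901055546068
7067 ((584.1993408203125, -44.01360321044922), (49.87576675415039, 79.89702606201172), 28.20711326599121)
```

Emit:
step_arm(
  commands=[
    [[0,0,0.1,0,0,0],[0,0,0,0,0,0],[0,0,0,0,0,0],[0,0,0,0,0,0],[0,0,0,0,0,0],[0,0,0,0,0,0],[0,0,0,0,0,0]],
  ],
)

```text
t: 16.2
eef_pos: [476.8, -98.1, 224.2]
ee_rot: [-180.0, 0.2, 47.3]
force: [-1.0, 0.2, 2.2]
finger_gap: 16.6
grasp_force: 59.1
```

Run:
```python
from cand import *
F=[]
for i in range(6): I,D=r.snapshot('wrist');F.append(r.get_state()['force'])
print(np.mean(F,0));S,_=r.snapshot('scene');f=lambda a:cv2.resize(a,(400,400),interpolation=cv2.INTER_CUBIC)
cv2.imwrite('pics/w7c.png',np.hstack([f(I[120:220,268:368]),f(S[145:215,260:330])]))
st=r.get_state();u,v,P=cloud('wrist',D,st);L=(P-st['eef_pos'])@Rt(st);m=(np.hypot(L[:,0],L[:,1])<15)
for z in(10,30,80,100):k=m&(abs(L[:,2]-z)<6);print(z,L[k].mean(0).round(1))
k=(np.hypot(L[:,0],L[:,1])<16)&(abs(L[:,2]-45)<8);print('collar',L[k][:,2].min(),np.percentile(L[k][:,2],[20,50,80,100]))
```

```text
[0.46942648 0.09708861 2.02378805]
10 [3.4 0.1 9.8]
30 [ 3.4 -0.  29.7]
80 [ 1.9  0.  79.9]
100 [ 2.  -0.2 99.8]
collar 37.02508375104605 [43.35323515 44.28648919 45.14793953 50.65513685]
```

View pics/w7c.png

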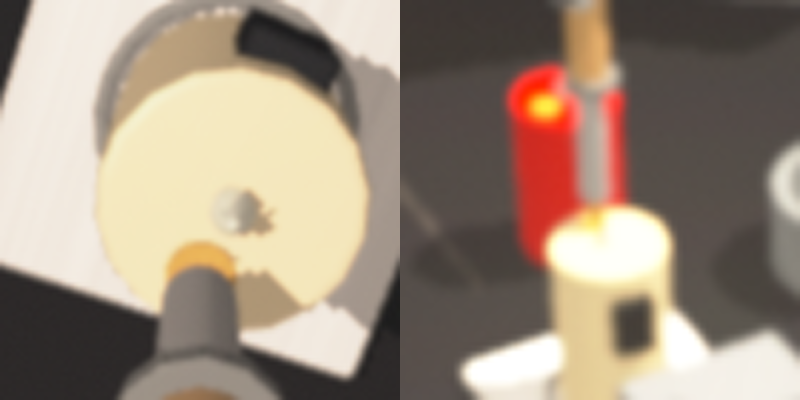

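The crop shows the tip on the brass spot, laterally centred at (201,270). The probe is upright, the candle still faces the eye, and the push is about 2.5 N. Handing in.

```bash
python3 -c "
from plant import r
print(r.hand_in())"
```

```text
the job is handed in; nothing more can be done
None
```

I handed the job in with the candle facing the eye block to within about 3 deg and the probe held upright. By camera the tip is within about 1–2 mm of the spot's centre, pushed in roughly 5–7 mm at 2–3 N, and the hand-in gave no verdict back.

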